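# Open the dust cover and right the fallen sample bottle

### The job

One of the three sample bottles in the dust-covered bottle tray has fallen over. Swing the clear cover up by its front lip, past its balance point, until it rests open by itself against its stops (do not fling it), then stand the fallen bottle upright on the tray floor again, setting it down rather than dropping it. Leave the cover open, the other two bottles standing where they are and the timer in its place.

Things in the scene. Friction and masses are not known exactly. Their poses are not given: they have to be found in the camera images.
- bottle_tray: fixed white sheet-metal tray 330 (y) x 160 (x) mm. Origin: centre of its underside, on the table; x to its rear wall, y to its left, z up. Floor 8 mm above the table; front and side rims 3 mm thick, 18 mm above the table; rear wall 4 mm thick, inner face at x = +76 mm, top at 80 mm. Inside 324 mm wide, from x = -77 to +76 mm
- cover_hinge (a point): middle of the cover's hinge axis, which runs along the tray's y at x = +78 mm, z = 82 mm in the tray's frame; fixed to the tray
- dust_cover (a joint): angle of the clear plastic cover (rad): 0 shut, grows as its front swings up and back, 2.0 at its stops (leaning 25 degrees past upright). Upside-down box 330 x 158 x 66 mm, about 0.34 kg: top panel 82 to 85 mm above the table, front and side skirts down to the rim. No latch or spring, a slightly damped hinge: let go before about 1.7 rad it falls shut, beyond that on to its stops
- cover_lip (a point): front edge of the finger lip's underside, mid-length. The lip: an aluminium ledge 3 mm thick, 260 mm long, standing 18 mm out from the cover's front skirt; when shut its underside is 60 mm above the table, the space below it free. The point moves with the cover: 176 mm ahead of and 22 mm below the hinge axis when shut. Axes as the tray's when shut; they turn with the cover
- fallen_bottle: round bottle with ribbed screw cap, 62 mm long, body diameter 33 mm from 0 to 39 mm, cap diameter 28 mm from 46 to 62 mm, about 35 g; at the start it lies on the tray floor, cap roughly towards the rear wall, and can roll. Set on the floor leaning less than about 25 degrees it comes upright by itself. Origin: centre of its base; z: from base to cap
- standing_bottle_a: round bottle with ribbed screw cap standing in the tray, diameter 33 mm, 66 mm tall. Origin: centre of its base; z up
- standing_bottle_b: round bottle with ribbed screw cap standing in the tray, diameter 33 mm, 62 mm tall. Origin: centre of its base; z up
- timer: small bench timer lying on the table beside the tray, 58 x 66 x 20 mm. Origin: centre of its underside

How it is judged:
On the way, in this order (a step that is already met when the one before it is completed fails the run):
1. the cover stands open, past its balance point and at its stops (value of joint dust_cover above 1.9 rad and velocity of joint dust_cover below 0.1 rad/s), for 0.2 s.
2. the fallen bottle stands upright on the tray floor (angle between fallen_bottle's own z axis and vertical below 0.1 rad and z of fallen_bottle in the frame of bottle_tray below 0.012 m and linear speed of fallen_bottle below 0.03 m/s), for 0.2 s.
At the end, for the whole second after the job is handed in: The cover rests open at its stops by itself (over 1.9 rad); the bottle that had fallen stands upright (within 6 degrees), at rest, on the tray floor inside the tray; the other two bottles still stand within 30 mm of where they were and the timer has not moved more than 30 mm (value of joint dust_cover above 1.9 rad and angle between each of fallen_bottle, standing_bottle_a, standing_bottle_b's own z axis and vertical below 0.1 rad and z of fallen_bottle in the frame of bottle_tray between 0.004 and 0.012 m and x of fallen_bottle in the frame of bottle_tray between -0.077 and 0.077 m and y of fallen_bottle in the frame of bottle_tray between -0.162 and 0.162 m and linear speed of fallen_bottle below 0.02 m/s and distance of each of standing_bottle_a, standing_bottle_b, timer from where it was at the start of the episode below 0.03 m); the robot touches nothing.
It fails at once if the cover is flung open (faster than 4 rad/s) (velocity of joint dust_cover above 4 rad/s).
It fails at once if a standing bottle is knocked over (tilted over 30 degrees) (angle between any of standing_bottle_a, standing_bottle_b's own z axis and vertical above 0.52 rad).
It fails at once if the bottle is dropped or thrown (faster than 1 m/s) (linear speed of fallen_bottle above 1 m/s).
It also fails if it takes over 61 s, if anything falls off the work surface, if the arm or the gripper's body presses on something with over 40 N, if the wrist force passes 120 N, or if a joint passes its speed limit or range.

### The arm

A 6-joint arm with a two-finger parallel gripper is mounted at the origin on a cart in front of the work surface, level with it; the furniture and walls round the work are solid. World frame = base frame: x ahead of the robot, y to its left, z up, the work surface at z = 0. Lengths are in m, angles in rad, forces in N, time in s.
With the tool pointing down it reaches from about 0.35 to 0.975 m from the base axis. Payload 4.9 kg.
Tool frame: the origin (TCP) lies at the very end of the fingers, on their centre line; the grasp point (between the pads) lies ctrl.grip_point_offset behind it (ctrl.grip_point_offset is the distance from the TCP to the grasp point, in m); z points along the fingers, y is the line along which they close (so a half turn about z gives the same grasp; the last joint's range is limited). The gripper opens to 85 mm and grips with 20 to 120 N. Pads are 22 mm wide; open, the fingers measure 114 mm over their backs; the gripper's body (76 mm by 85 mm) begins 54 mm behind the grasp point. The pads swing forward as they close: fully open they stand 13 mm farther back than shut.
Start: joints at [-1.255, 0.053, 1.613, -0, 1.476, -0.119], TCP at [0.263, -0.567, 0.231] pointing down, gripper open.
Joint ranges: [-3.01, 3.01], [-1.01, 2.22], [0.06, 2.58], [-1.02, 4.17], [0.09, 2.62], [-3.14, 3.14]. Speed limits (rad/s): [2.57, 2.57, 3.14, 3.14, 3.14, 3.14].

### API

Orientations are given as a rotation vector (axis times angle).
In Python, from station import ctrl gives the robot as it stands. The module is installed in compiled form; this text tells all that it offers.
- The arm moves only by the tool drive_tool, never from a script. Its argument "steps" is a list of rows, each an object with "translation": the shift along the tool's x, y, z normalised to -1 to 1, where 1 is 4 cm, a list of three; "angular": the turn, a rotation vector about the tool's x, y, z normalised to -1 to 1, where 1 is 8 degrees, a list of three; "gripper": the opening, from 0 (shut) to 1 (fully open). In form: [{"translation": [dx, dy, dz], "angular": [wx, wy, wz], "gripper": gripper}, ...]. A call has 1 to 8 rows; each row shifts and turns the commanded pose from where the row before left it, along the tool's axes as they then stand; what a row does not reach is not made up. A row lasts 1/8 s, in which the tool goes at most 62.5 mm and 10.7 degrees, less where a joint would pass 70% of its speed; a pose out of reach is approached as far as the arm can. A call with a number of a shift or a turn outside -1 to 1 is refused whole. A call with a gripper value outside its range is refused whole. The fingers move at their own pace and stop on an object; "force" is the grip in N (left out, the last holds). Time passes only in rows, so rows that do not move let the fingers close. It gives the time, the measured TCP pose, the force, the opening and the grip force at its end, in the units of the state.
- ctrl.get_obs(): the state, without advancing time (a new reading comes with each control period).
- ctrl.get_image(name): name is "side" or "top" or "wrist"; returns a dict with "color" (420x560x3 uint8, red, green, blue), "depth" (420x560 float32, m along the optical axis (not along the pixel's ray), 0 where there is no reading), "fx", "fy", "cx", "cy" (pixels), "R" (3x3) and "t" (3): a world point X has camera coordinates R X + t. Camera axes: x right, y down, z forward; pixel columns grow to the right and rows downward; lengths in m; the calibration is good to about 2 mm. The wrist camera is an equidistant fisheye: a pixel r from the principal point sees the ray r / f radians off the axis. A picture is of the moment at which its call begins.
- ctrl.finish_job(): hands the job in; it is judged then, once.
The state is a dict: "t": time; "q": joint angles; "dq": joint speeds; "effort": joint torques, N m; "tool_pos": TCP position; "tool_rot": TCP orientation; "contact_force": force on the tool from outside, world axes, zero at the start; "wrist_torque": the same for the moment, N m; "opening": finger opening in m; "grip_force": force on a finger pad.
Only numpy, scipy, OpenCV 4.12 (cv2) and the standard library are available. Lean on these libraries where they do the work, as an engineer would, in place of code of your own. Each camera call takes 0.05 s, during which the arm holds its last target. There are 200 camera calls.

## Working session

There is one attempt and no reset: what is moved stays moved. The work goes in short steps, Python scripts to look and compute and a tool call to move; the robot and the scene stay as the last step left them, time stands still between calls to the robot, and variables do not carry over. Pictures are saved under pics/ and viewed, at most 10 in all, crops included, and the job is handed in when it is done.

Besides the shell and the picture viewer there is one more tool, called after "Call:" by a JSON object that holds its "method" and its "body", one argument or row to a line. drive_tool: Moves the arm, as the interface text tells. Its arguments: {"type":"object","properties":{"steps":{"type":"array"},"force":{"type":"number"}},"required":["steps"]}

```bash
mkdir -p pics
python3 - <<'E'
from station import ctrl
import cv2,numpy as np,pickle
o=ctrl.get_obs();print(o, ctrl.grip_point_offset)
d={}
for n in("side","top","wrist"):
    im=ctrl.get_image(n);d[n]=im;cv2.imwrite(f"pics/{n}0.png",im["color"][:,:,::-1])
    print(n,im["fx"],im["cx"],im["cy"],np.round(im["R"],3).tolist(),np.round(im["t"],3), "campos",np.round(-im["R"].T@im["t"],3))
pickle.dump(d,open("d0.pkl","wb"))
E
```

```text
{'t': 0.0, 'q': array([-1.25497752e+00,  5.33696412e-02,  1.61429180e+00, -1.18631746e-05,
        1.47597854e+00, -1.19012528e-01]), 'dq': array([ 3.18221002e-04,  4.64385228e-05,  3.05237416e-03,  4.96100402e-04,
        2.40115605e-03, -9.53298687e-04]), 'effort': array([ 2.42085189e-04, -3.93680799e+01, -3.70175171e+01, -1.46939415e-04,
        7.18542491e-03,  1.49207196e-06]), 'tool_pos': array([ 0.26308327, -0.5662524 ,  0.23005639]), 'tool_rot': array([-3.06564508e+00, -6.77225570e-01,  3.34190601e-04]), 'contact_force': array([ 0.09466829, -0.69660709,  0.58753255]), 'wrist_torque': array([ 0.03449598, -0.00344073, -0.03851915]), 'grip_force': 0.0, 'opening': 0.08545109334045635} 0.0187
side 422.7713190540448 281.87901680155375 213.01424760115407 [[-0.967, -0.252, 0.024], [-0.153, 0.509, -0.847], [0.201, -0.823, -0.531]] [0.561 0.231 0.629] campos [0.452 0.541 0.517]
top 444.74203804860423 282.01073514735475 209.1793763206938 [[0.018, -0.999, 0.029], [-0.998, -0.02, -0.061], [0.061, -0.028, -0.998]] [-0.193  0.593  0.888] campos [ 0.541 -0.157  0.928]
wrist 325.19226210127806 284.05296451680454 213.6754154204832 [[0.421, -0.907, -0.001], [-0.87, -0.405, 0.281], [-0.255, -0.117, -0.96]] [-0.623 -0.037  0.379] campos [ 0.327 -0.536  0.373]
```

View pics/top0.png

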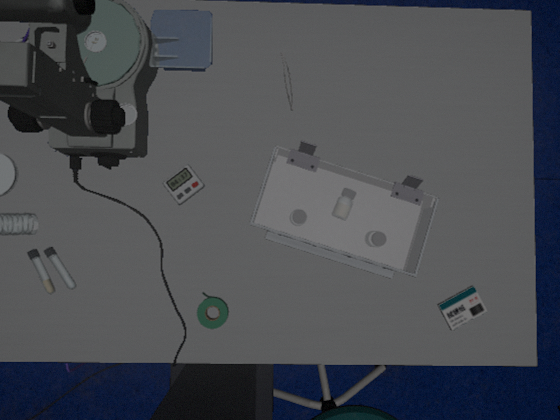

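View pics/side0.png

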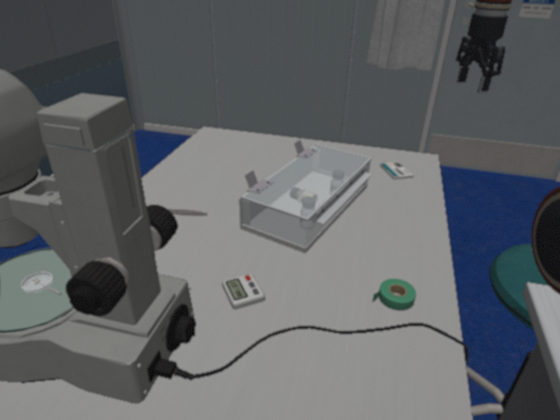

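Run:
```python
import cv2,numpy as np,pickle
d=pickle.load(open("d0.pkl","rb"))
def crop(n,x0,y0,w,h,k):
    c=d[n]["color"][y0:y0+h,x0:x0+w,::-1]
    c=cv2.resize(c,None,fx=k,fy=k,interpolation=cv2.INTER_CUBIC)
    c=np.clip(255*(c/255.)**.6*1.1,0,255).astype(np.uint8)
    for i in range(0,w,20):
        cv2.putText(c,str(x0+i),(i*k,10),0,.35,(0,255,255),1);cv2.line(c,(i*k,12),(i*k,18),(0,255,255),1)
    for i in range(20,h,20):
        cv2.putText(c,str(y0+i),(0,i*k+4),0,.35,(0,255,255),1);cv2.line(c,(24,i*k),(30,i*k),(0,255,255),1)
    return c
cv2.imwrite("pics/topc.png",crop("top",245,135,198,148,4))
cv2.imwrite("pics/sidec.png",crop("side",230,130,155,118,5))
```

```text
(no output)
```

View pics/topc.png

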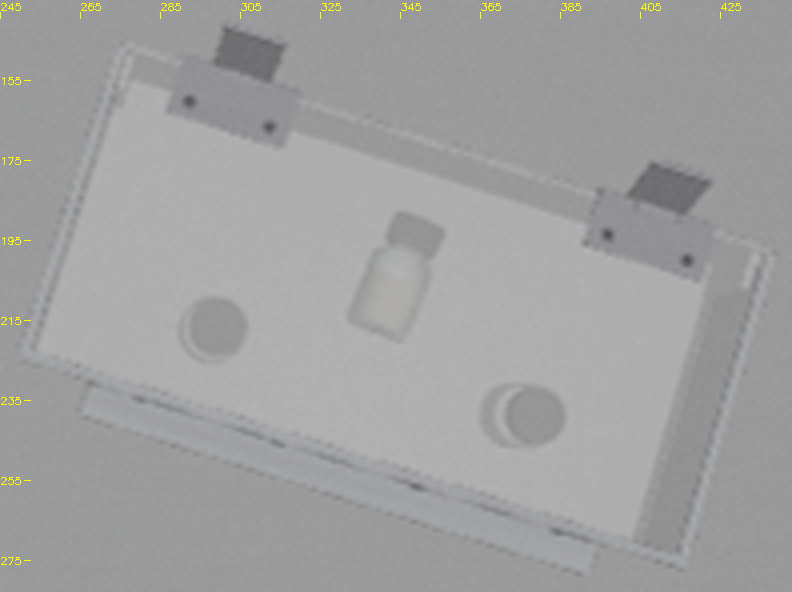

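View pics/sidec.png

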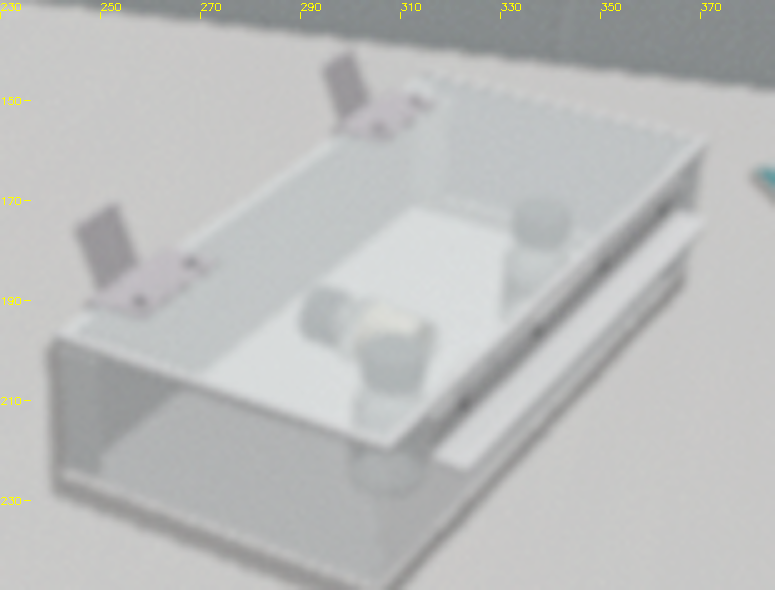

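```bash
cat > h.py <<'E'
import numpy as np,pickle
from scipy.optimize import least_squares
def tri(obs):  # [(im,(u,v))] -> point, residual px
    A=[];b=[]
    for im,(u,v) in obs:
        x=(u-im["cx"])/im["fx"];y=(v-im["cy"])/im["fy"];R=im["R"];t=im["t"]
        A+=[R[0]-x*R[2],R[1]-y*R[2]];b+=[x*t[2]-t[0],y*t[2]-t[1]]
    A=np.array(A);b=np.array(b);p=np.linalg.lstsq(A,b,rcond=None)[0]
    return p,np.round((A@p-b)*430,1)
def atz(im,uv,z):
    r=im["R"].T@np.array([(uv[0]-im["cx"])/im["fx"],(uv[1]-im["cy"])/im["fy"],1]);c=-im["R"].T@im["t"]
    return c+r*(z-c[2])/r[2]
def proj(im,X):
    c=im["R"]@X+im["t"];return np.array([im["fx"]*c[0]/c[2]+im["cx"],im["fy"]*c[1]/c[2]+im["cy"]])
E
python3 - <<'E'
from h import *
d=pickle.load(open("d0.pkl","rb"));T,S=d["top"],d["side"]
C=lambda x,y:(245+x/4-.4,135+y/4-.4)
D=lambda x,y:(230+x/5-.4,130+y/5-.4)
P={"RL":((127,46),(60,335)),"FL":((28,350),(392,444)),"FR":((683,563),(705,140)),"RR":((771,250),(420,75)),"lipL":((82,412),(463,468)),"lipR":((585,573),(703,224)),"cap":((422,222),(305,312)),"base":((375,330),(415,335)),
"a top":((217,327),(395,345)),"b top":((534,416),(541,213))}
for k,(a,b) in P.items():
    p,r=tri([(T,C(*a)),(S,D(*b))]);print(k,np.round(p,4),r)
# fit tray pose
loc={"RL":(.078,.165,.085),"FL":(-.080,.165,.085),"FR":(-.080,-.165,.085),"RR":(.078,-.165,.085),"lipL":(-.098,.13,.0615),"lipR":(-.098,-.13,.0615)}
def f(q,full=False):
    c,s=np.cos(q[2]),np.sin(q[2]);R=np.array([[c,-s,0],[s,c,0],[0,0,1]]);o=[]
    for k,l in loc.items():
        X=R@np.array(l)+[q[0],q[1],q[3]]
        o+=[proj(T,X)-C(*P[k][0]),proj(S,X)-D(*P[k][1])]
    return np.concatenate(o)
s=least_squares(f,[.54,-.28,-.25,0],loss="soft_l1");print(s.x,np.round(f(s.x).reshape(-1,4),1))
q=s.x;c,sn=np.cos(q[2]),np.sin(q[2]);R=np.array([[c,-sn,0],[sn,c,0],[0,0,1]])
for k,z in(("cap",.0245),("base",.0245),("a top",.074),("b top",.070)):
    X=atz(T,C(*P[k][0]),z);print(k,np.round(X,4),"tray",np.round(R.T@(X-[q[0],q[1],0]),4))
np.save("tray.npy",q)
for u in [C(300,435),C(450,480),C(30,450),C(400,300)]:
    print(T["depth"][int(u[1]),int(u[0])])
E
```

```text
RL [ 0.7127 -0.1677  0.083 ] [ 0.1  0.6 -0.6 -0.1]
FL [ 0.5654 -0.1235  0.0844] [ 0.1  0.8 -0.8 -0.1]
FR [ 0.4715 -0.4356  0.0859] [ 0.   0.2 -0.2 -0. ]
RR [ 0.6218 -0.4795  0.083 ] [ 0.   0.1 -0.1 -0. ]
lipL [ 0.5387 -0.1491  0.062 ] [-0.  -0.2  0.2  0. ]
lipR [ 0.4648 -0.3959  0.0602] [-0.  -0.2  0.2  0. ]
cap [ 0.6407 -0.321   0.0227] [-0.1 -0.9  0.9  0.1]
base [ 0.5836 -0.2958  0.0336] [-0.1 -0.6  0.6  0.1]
a top [ 0.5802 -0.2133  0.075 ] [ 0.  0. -0. -0.]
b top [ 0.5404 -0.3686  0.0679] [-0.  -0.1  0.1  0. ]
[ 0.59477767 -0.30214052 -0.28954774 -0.00183151] [[-0.6 -1.4 -2.7 -0.2]
 [-1.1  1.  -1.2  1.1]
 [ 0.5  0.4 -0.1  0.8]
 [ 1.6 -0.1 -0.1 -0.5]
 [ 0.2  0.2  0.5  1. ]
 [ 1.4  0.3  0.8 -0.3]]
cap [ 0.6384 -0.3211  0.0245] tray [ 0.0472 -0.0057  0.0245]
base [ 0.5826 -0.2974  0.0245] tray [-0.0131  0.001   0.0245]
a top [ 0.5803 -0.2134  0.074 ] tray [-0.0392  0.0809  0.074 ]
b top [ 0.5403 -0.3681  0.07  ] tray [-0.0334 -0.0788  0.07  ]
0.8419811
0.8442729
0.9243325
0.8505602
```

```bash
cat > plan.py <<'E'
import numpy as np,json
from scipy.spatial.transform import Rotation as Ro,Slerp
from station import ctrl
q=np.load("tray.npy");c,s=np.cos(q[2]),np.sin(q[2]);RT=np.array([[c,-s,0],[s,c,0],[0,0,1]]);OT=np.array([q[0],q[1],0])
def W(p):return RT@np.asarray(p,float)+OT
def L(p):return RT.T@(np.asarray(p)-OT)
def ori(tilt,yaw=0):return Ro.from_matrix(RT)*Ro.from_euler("z",yaw,degrees=True)*Ro.from_matrix(np.diag([1.,-1,-1]))*Ro.from_euler("y",tilt,degrees=True)
def now():
    o=ctrl.get_obs();return o["tool_pos"],Ro.from_rotvec(o["tool_rot"])
def plan(way,start=None):
    """way: list of (tray pos, Rotation, nrows, gripper)"""
    p,R=start or now();rows=[]
    for tp,tR,n,g in way:
        p0,R0=p,R;sl=Slerp([0,1],Ro.concatenate([R0,tR]))
        for i in range(1,n+1):
            gp=p0+(W(tp)-p0)*i/n;gR=sl(i/n)
            t=np.round(R.inv().apply(gp-p)/.04,2);a=np.round((R.inv()*gR).as_rotvec(degrees=True)/8,2)
            if max(abs(t).max(),abs(a).max())>1:print("TOO BIG",t,a)
            p=p+R.apply(t*.04);R=R*Ro.from_rotvec(a*8,degrees=True)
            rows.append({"translation":t.tolist(),"angular":a.tolist(),"gripper":g})
    for i in range(0,len(rows),8):print(json.dumps(rows[i:i+8]))
    return p,R
def tilt(R):
    z=RT.T@R.as_matrix()[:,2];return np.degrees(np.arctan2(z[0],-z[2]))
E
python3 - <<'E'
from plan import *
print(L(now()[0]))
plan([((-.17,0,.20),ori(0),10,0),((-.17,0,.10),ori(45),6,0)])
E
```

```text
[-0.24240001 -0.34793904  0.2303363 ]
[{"translation": [0.71, -0.53, 0.08], "angular": [-0.0, 0.0, 0.52], "gripper": 0}, {"translation": [0.67, -0.58, 0.07], "angular": [-0.0, 0.0, 0.52], "gripper": 0}, {"translation": [0.63, -0.63, 0.08], "angular": [-0.0, 0.0, 0.52], "gripper": 0}, {"translation": [0.58, -0.68, 0.08], "angular": [-0.0, 0.0, 0.52], "gripper": 0}, {"translation": [0.53, -0.71, 0.07], "angular": [-0.01, 0.0, 0.51], "gripper": 0}, {"translation": [0.48, -0.75, 0.08], "angular": [0.0, 0.0, 0.52], "gripper": 0}, {"translation": [0.42, -0.78, 0.08], "angular": [0.0, 0.0, 0.52], "gripper": 0}, {"translation": [0.37, -0.81, 0.07], "angular": [0.0, 0.0, 0.52], "gripper": 0}]
[{"translation": [0.3, -0.83, 0.08], "angular": [0.0, 0.0, 0.52], "gripper": 0}, {"translation": [0.24, -0.86, 0.07], "angular": [-0.0, 0.0, 0.52], "gripper": 0}, {"translation": [0.0, 0.0, 0.42], "angular": [0.0, 0.94, -0.0], "gripper": 0}, {"translation": [-0.05, 0.0, 0.41], "angular": [0.0, 0.94, -0.0], "gripper": 0}, {"translation": [-0.11, 0.0, 0.4], "angular": [0.0, 0.93, -0.0], "gripper": 0}, {"translation": [-0.16, 0.0, 0.39], "angular": [0.0, 0.94, -0.0], "gripper": 0}, {"translation": [-0.21, 0.0, 0.36], "angular": [0.0, 0.94, -0.0], "gripper": 0}, {"translation": [-0.25, 0.0, 0.33], "angular": [0.0, 0.94, -0.0], "gripper": 0}]
```

Call:
{"method": "drive_tool", "body": {
  "steps": [
    {"translation": [0.71, -0.53, 0.08], "angular": [0, 0, 0.52], "gripper": 0},
    {"translation": [0.67, -0.58, 0.07], "angular": [0, 0, 0.52], "gripper": 0},
    {"translation": [0.63, -0.63, 0.08], "angular": [0, 0, 0.52], "gripper": 0},
    {"translation": [0.58, -0.68, 0.08], "angular": [0, 0, 0.52], "gripper": 0},
    {"translation": [0.53, -0.71, 0.07], "angular": [0, 0, 0.51], "gripper": 0},
    {"translation": [0.48, -0.75, 0.08], "angular": [0, 0, 0.52], "gripper": 0},
    {"translation": [0.42, -0.78, 0.08], "angular": [0, 0, 0.52], "gripper": 0},
    {"translation": [0.37, -0.81, 0.07], "angular": [0, 0, 0.52], "gripper": 0}
  ]
}}

```text
t: 1.15
tool_pos: [0.3987, -0.3154, 0.2064]
tool_rot: [-3.133, 0.231, 0.001]
contact_force: [0.2, 0.1, -0.3]
opening: -0.0001
grip_force: 0.0
```

Call:
{"method": "drive_tool", "body": {
  "steps": [
    {"translation": [0.3, -0.83, 0.08], "angular": [0, 0, 0.52], "gripper": 0},
    {"translation": [0.24, -0.86, 0.07], "angular": [0, 0, 0.52], "gripper": 0},
    {"translation": [0, 0, 0.42], "angular": [0, 0.94, 0], "gripper": 0},
    {"translation": [-0.05, 0, 0.41], "angular": [0, 0.94, 0], "gripper": 0},
    {"translation": [-0.11, 0, 0.4], "angular": [0, 0.93, 0], "gripper": 0},
    {"translation": [-0.16, 0, 0.39], "angular": [0, 0.94, 0], "gripper": 0},
    {"translation": [-0.21, 0, 0.36], "angular": [0, 0.94, 0], "gripper": 0},
    {"translation": [-0.25, 0, 0.33], "angular": [0, 0.94, 0], "gripper": 0}
  ]
}}

```text
t: 2.15
tool_pos: [0.4318, -0.254, 0.1006]
tool_rot: [2.77, -0.404, 1.156]
contact_force: [1.3, 1.2, 0.2]
opening: 0.0003
grip_force: 0.0
```

Run:
```python
from plan import *
o=ctrl.get_obs();p,R=now();print(np.round(o["q"],3),L(p),p,tilt(R),o["t"],o["contact_force"],o["opening"])
print(R.as_matrix().round(3))
print("next");plan([((-.14,0,.06),ori(45),2,0),((-.115,0,.040),ori(45),2,0),((-.097,0,.041),ori(45),2,0)])
```

```text
[-0.924 -0.601  2.51   0.726  0.686  0.491] [-0.16995376 -0.00040362  0.10064779] [ 0.43178332 -0.25400235  0.10064779] 45.29958665640753 2.15 [1.26228939 1.23644531 0.18496663] 0.0002662036878451692
[[ 0.674 -0.286  0.681]
 [-0.201 -0.958 -0.204]
 [ 0.711  0.001 -0.703]]
next
[{"translation": [-0.1, -0.01, 0.62], "angular": [0.01, -0.02, 0.0], "gripper": 0}, {"translation": [-0.09, -0.0, 0.63], "angular": [0.0, -0.02, 0.0], "gripper": 0}, {"translation": [0.04, -0.0, 0.4], "angular": [0.0, 0.0, 0.0], "gripper": 0}, {"translation": [0.04, -0.0, 0.39], "angular": [0.0, 0.0, 0.0], "gripper": 0}, {"translation": [0.17, -0.0, 0.15], "angular": [0.0, 0.0, 0.0], "gripper": 0}, {"translation": [0.17, -0.0, 0.15], "angular": [0.0, 0.0, 0.0], "gripper": 0}]
```

Call:
{"method": "drive_tool", "body": {
  "steps": [
    {"translation": [-0.1, 0, 0.62], "angular": [0, -0.02, 0], "gripper": 0},
    {"translation": [-0.09, 0, 0.63], "angular": [0, -0.02, 0], "gripper": 0},
    {"translation": [0.04, 0, 0.4], "angular": [0, 0, 0], "gripper": 0},
    {"translation": [0.04, 0, 0.39], "angular": [0, 0, 0], "gripper": 0},
    {"translation": [0.17, 0, 0.15], "angular": [0, 0, 0], "gripper": 0},
    {"translation": [0.17, 0, 0.15], "angular": [0, 0, 0], "gripper": 0}
  ]
}}

```text
t: 2.9
tool_pos: [0.502, -0.2749, 0.0413]
tool_rot: [2.778, -0.405, 1.143]
contact_force: [0.4, 0.0, -0.4]
opening: -0.0001
grip_force: 0.0
```

Run:
```python
from plan import *
import cv2
o=ctrl.get_obs();p,R=now();print(np.round(o["q"],3),L(p),tilt(R),o["t"],o["contact_force"],o["wrist_torque"])
im=ctrl.get_image("side")["color"][100:280,200:440,::-1]
cv2.imwrite("pics/s1.png",cv2.convertScaleAbs(cv2.resize(im,None,fx=3,fy=3,interpolation=2),alpha=1.3))
```

```text
[-0.804 -0.19   2.346  0.939  0.443  0.299] [-0.09666498 -0.00038943  0.04131091] 44.73257532117501 2.9 [ 0.39373776  0.01731564 -0.43081597] [ 0.08417841  0.30987536 -0.05087002]
```

View pics/s1.png

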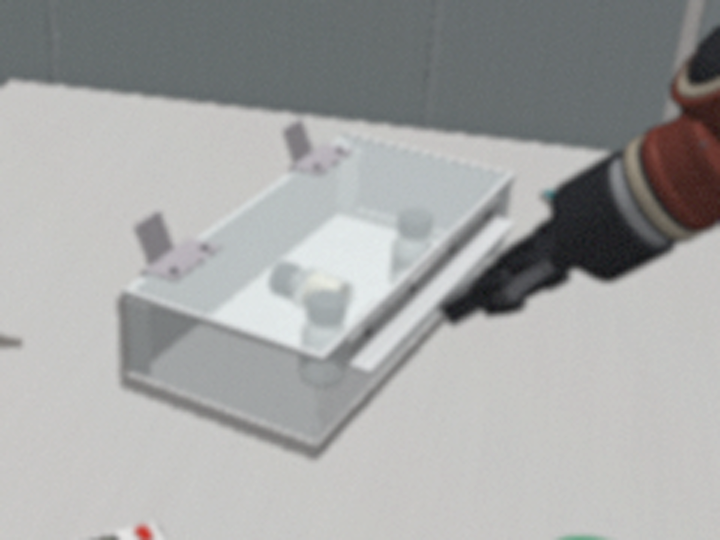

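```bash
cat > arc.py <<'E'
from plan import *
def tgt(th,e=.014,h=.011):
    t=np.radians(th);r=np.array([-np.cos(t),0,np.sin(t)]);d=np.array([-np.sin(t),0,-np.cos(t)])
    E=np.array([.078,0,.082])+.176*r+.022*d
    tau=45 if th<45 else max(90-th,-15)
    a=np.radians(tau);zt=np.array([np.sin(a),0,-np.cos(a)]);xt=np.array([np.cos(a),0,np.sin(a)])
    return E+e*zt-h*xt,ori(tau)
E
python3 - <<'E'
from arc import *
plan([(*tgt(th),1,0) for th in [2,5,9,13,17,21,25,29]])
E
```

```text
[{"translation": [0.11, -0.01, -0.13], "angular": [-0.0, 0.03, 0.0], "gripper": 0}, {"translation": [0.15, -0.0, -0.17], "angular": [-0.0, 0.0, 0.0], "gripper": 0}, {"translation": [0.22, -0.0, -0.22], "angular": [-0.0, 0.0, 0.0], "gripper": 0}, {"translation": [0.23, -0.0, -0.21], "angular": [-0.0, 0.0, 0.0], "gripper": 0}, {"translation": [0.25, 0.0, -0.18], "angular": [-0.0, 0.0, 0.0], "gripper": 0}, {"translation": [0.26, 0.0, -0.17], "angular": [-0.0, 0.0, 0.0], "gripper": 0}, {"translation": [0.27, 0.0, -0.15], "angular": [-0.0, 0.0, 0.0], "gripper": 0}, {"translation": [0.28, 0.0, -0.13], "angular": [-0.0, 0.0, 0.0], "gripper": 0}]
```

Call:
{"method": "drive_tool", "body": {
  "steps": [
    {"translation": [0.11, -0.01, -0.13], "angular": [0, 0.03, 0], "gripper": 0},
    {"translation": [0.15, 0, -0.17], "angular": [0, 0, 0], "gripper": 0},
    {"translation": [0.22, 0, -0.22], "angular": [0, 0, 0], "gripper": 0},
    {"translation": [0.23, 0, -0.21], "angular": [0, 0, 0], "gripper": 0},
    {"translation": [0.25, 0, -0.18], "angular": [0, 0, 0], "gripper": 0},
    {"translation": [0.26, 0, -0.17], "angular": [0, 0, 0], "gripper": 0},
    {"translation": [0.27, 0, -0.15], "angular": [0, 0, 0], "gripper": 0},
    {"translation": [0.28, 0, -0.13], "angular": [0, 0, 0], "gripper": 0}
  ]
}}

```text
t: 3.95
tool_pos: [0.5122, -0.2771, 0.1296]
tool_rot: [2.777, -0.405, 1.147]
contact_force: [-4.3, 1.2, -1.1]
opening: 0.0003
grip_force: 1.5
```

Run:
```python
from arc import *
import cv2
o=ctrl.get_obs();p,R=now();print(np.round(o["q"],3),L(p),L(W(tgt(29)[0])),tilt(R),o["t"],o["contact_force"],o["wrist_torque"])
im=ctrl.get_image("side")["color"][60:280,190:450,::-1]
cv2.imwrite("pics/s2.png",cv2.convertScaleAbs(cv2.resize(im,None,fx=2.5,fy=2.5,interpolation=2),alpha=1.3))
plan([(*tgt(th),1,0) for th in [33,37,41,45,49,54,59,64,69,74,79,84,88,92]])
```

```text
[-0.79  -0.359  2.3    0.66   0.586  0.627] [-0.08632547  0.00036754  0.12955358] [-8.44775598e-02  3.03514120e-18  1.30407190e-01] 44.895725368524985 3.95 [-4.30887874  1.21429183 -1.09731722] [0.3017246  0.74901569 0.11871032]
[{"translation": [0.26, -0.01, -0.07], "angular": [0.01, -0.02, 0.0], "gripper": 0}, {"translation": [0.29, 0.0, -0.1], "angular": [-0.0, 0.0, 0.0], "gripper": 0}, {"translation": [0.3, 0.0, -0.07], "angular": [-0.0, 0.0, 0.0], "gripper": 0}, {"translation": [0.31, 0.0, -0.05], "angular": [-0.0, 0.0, 0.0], "gripper": 0}, {"translation": [0.28, 0.0, -0.04], "angular": [-0.0, -0.5, 0.0], "gripper": 0}, {"translation": [0.36, 0.0, -0.06], "angular": [-0.0, -0.62, 0.0], "gripper": 0}, {"translation": [0.36, 0.0, -0.06], "angular": [-0.0, -0.63, 0.0], "gripper": 0}, {"translation": [0.35, 0.0, -0.05], "angular": [-0.0, -0.62, 0.0], "gripper": 0}]
[{"translation": [0.36, 0.0, -0.06], "angular": [-0.0, -0.63, 0.0], "gripper": 0}, {"translation": [0.35, 0.0, -0.06], "angular": [-0.0, -0.62, 0.0], "gripper": 0}, {"translation": [0.36, 0.0, -0.05], "angular": [0.0, -0.63, 0.0], "gripper": 0}, {"translation": [0.36, 0.0, -0.06], "angular": [0.0, -0.62, 0.0], "gripper": 0}, {"translation": [0.28, 0.0, -0.05], "angular": [0.0, -0.5, 0.0], "gripper": 0}, {"translation": [0.29, 0.0, -0.05], "angular": [0.0, -0.5, 0.0], "gripper": 0}]
```

View pics/s2.png

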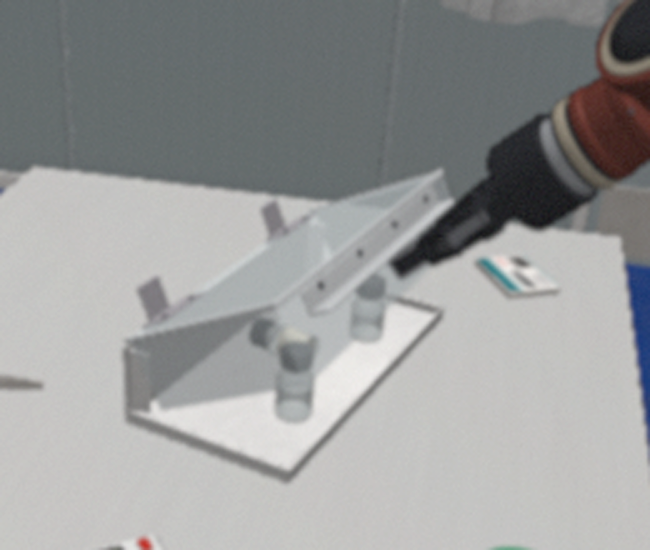

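Call:
{"method": "drive_tool", "body": {
  "steps": [
    {"translation": [0.26, -0.01, -0.07], "angular": [0, -0.02, 0], "gripper": 0},
    {"translation": [0.29, 0, -0.1], "angular": [0, 0, 0], "gripper": 0},
    {"translation": [0.3, 0, -0.07], "angular": [0, 0, 0], "gripper": 0},
    {"translation": [0.31, 0, -0.05], "angular": [0, 0, 0], "gripper": 0},
    {"translation": [0.28, 0, -0.04], "angular": [0, -0.5, 0], "gripper": 0},
    {"translation": [0.36, 0, -0.06], "angular": [0, -0.62, 0], "gripper": 0},
    {"translation": [0.36, 0, -0.06], "angular": [0, -0.63, 0], "gripper": 0},
    {"translation": [0.35, 0, -0.05], "angular": [0, -0.62, 0], "gripper": 0}
  ]
}}

```text
t: 5.0
tool_pos: [0.5736, -0.2955, 0.2116]
tool_rot: [2.969, -0.434, 0.679]
contact_force: [-0.5, 0.3, -0.3]
opening: 0.0002
grip_force: 0.6
```

Call:
{"method": "drive_tool", "body": {
  "steps": [
    {"translation": [0.36, 0, -0.06], "angular": [0, -0.63, 0], "gripper": 0},
    {"translation": [0.35, 0, -0.06], "angular": [0, -0.62, 0], "gripper": 0},
    {"translation": [0.36, 0, -0.05], "angular": [0, -0.63, 0], "gripper": 0},
    {"translation": [0.36, 0, -0.06], "angular": [0, -0.62, 0], "gripper": 0},
    {"translation": [0.28, 0, -0.05], "angular": [0, -0.5, 0], "gripper": 0},
    {"translation": [0.29, 0, -0.05], "angular": [0, -0.5, 0], "gripper": 0}
  ]
}}

```text
t: 5.75
tool_pos: [0.6447, -0.3166, 0.2432]
tool_rot: [-3.103, 0.454, 0.058]
contact_force: [-0.6, 0.4, 0.2]
opening: 0.0001
grip_force: 0.2
```

Run:
```python
from arc import *
import cv2
o=ctrl.get_obs();p,R=now();print(np.round(o["q"],3),L(p),L(W(tgt(92)[0])),tilt(R),o["t"],o["contact_force"],o["wrist_torque"])
im=ctrl.get_image("side")["color"][20:280,170:480,::-1]
cv2.imwrite("pics/s3.png",cv2.convertScaleAbs(cv2.resize(im,None,fx=2,fy=2,interpolation=2),alpha=1.3))
plan([(*tgt(th),1,0) for th in [95,98,101,104,106,108,110,111]])
```

```text
[-0.556  0.285  1.333 -0.011  1.559  1.306] [0.05196291 0.00040265 0.24319657] [ 5.06738212e-02 -3.41336498e-19  2.45052997e-01] -2.1434147012406743 5.75 [-0.5926031   0.40384227  0.19065998] [-0.01916758  0.06798267 -0.00572097]
[{"translation": [0.14, 0.01, -0.1], "angular": [0.0, -0.36, -0.0], "gripper": 0}, {"translation": [0.21, 0.0, -0.03], "angular": [0.0, -0.37, -0.0], "gripper": 0}, {"translation": [0.21, 0.0, -0.04], "angular": [0.0, -0.38, -0.0], "gripper": 0}, {"translation": [0.22, 0.0, -0.04], "angular": [0.0, -0.37, -0.0], "gripper": 0}, {"translation": [0.14, 0.0, -0.02], "angular": [0.0, -0.13, -0.0], "gripper": 0}, {"translation": [0.16, 0.0, -0.01], "angular": [0.0, 0.0, -0.0], "gripper": 0}, {"translation": [0.15, 0.0, -0.01], "angular": [0.0, 0.0, -0.0], "gripper": 0}, {"translation": [0.08, 0.0, -0.0], "angular": [0.0, 0.0, -0.0], "gripper": 0}]
```

View pics/s3.png

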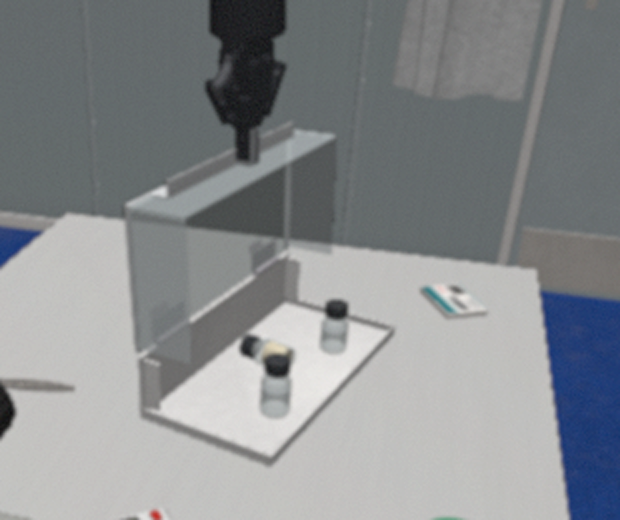

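Call:
{"method": "drive_tool", "body": {
  "steps": [
    {"translation": [0.14, 0.01, -0.1], "angular": [0, -0.36, 0], "gripper": 0},
    {"translation": [0.21, 0, -0.03], "angular": [0, -0.37, 0], "gripper": 0},
    {"translation": [0.21, 0, -0.04], "angular": [0, -0.38, 0], "gripper": 0},
    {"translation": [0.22, 0, -0.04], "angular": [0, -0.37, 0], "gripper": 0},
    {"translation": [0.14, 0, -0.02], "angular": [0, -0.13, 0], "gripper": 0},
    {"translation": [0.16, 0, -0.01], "angular": [0, 0, 0], "gripper": 0},
    {"translation": [0.15, 0, -0.01], "angular": [0, 0, 0], "gripper": 0},
    {"translation": [0.08, 0, 0], "angular": [0, 0, 0], "gripper": 0}
  ]
}}

```text
t: 6.8
tool_pos: [0.694, -0.3316, 0.2443]
tool_rot: [-3.046, 0.445, 0.398]
contact_force: [1.4, -0.4, 4.6]
opening: 0.0001
grip_force: 2.7
```

Run:
```python
from arc import *
o=ctrl.get_obs();p,R=now();print(np.round(o["q"],3),L(p),L(W(tgt(111)[0])),tilt(R),o["t"],o["contact_force"])
plan([((.03,0,.27),ori(-10),4,.5),((-.03,0,.27),ori(0),4,1)])
```

```text
[-0.521  0.557  0.997 -0.061  1.84   1.331] [1.03498885e-01 4.77570644e-05 2.44250718e-01] [1.06285339e-01 3.60575590e-17 2.43518298e-01] -14.89614087898881 6.8 [ 1.38938773 -0.39069592  4.63315872]
[{"translation": [-0.49, 0.0, -0.04], "angular": [0.0, 0.15, -0.0], "gripper": 0.5}, {"translation": [-0.48, 0.0, -0.04], "angular": [0.0, 0.16, -0.0], "gripper": 0.5}, {"translation": [-0.48, 0.0, -0.06], "angular": [0.0, 0.15, -0.0], "gripper": 0.5}, {"translation": [-0.48, 0.0, -0.07], "angular": [0.0, 0.15, -0.0], "gripper": 0.5}, {"translation": [-0.37, 0.0, 0.06], "angular": [0.0, 0.31, -0.0], "gripper": 1}, {"translation": [-0.37, 0.0, 0.05], "angular": [0.0, 0.32, -0.0], "gripper": 1}, {"translation": [-0.38, 0.0, 0.04], "angular": [0.0, 0.31, -0.0], "gripper": 1}, {"translation": [-0.37, 0.0, 0.01], "angular": [0.0, 0.31, -0.0], "gripper": 1}]
```

Call:
{"method": "drive_tool", "body": {
  "steps": [
    {"translation": [0, 0, -0.3], "angular": [0, 0, 0], "gripper": 0},
    {"translation": [0, 0, -0.5], "angular": [0, 0, 0], "gripper": 0},
    {"translation": [-0.3, 0, -0.5], "angular": [0, 0, 0], "gripper": 0},
    {"translation": [-0.8, 0, 0], "angular": [0, 0.4, 0], "gripper": 0},
    {"translation": [-0.8, 0, 0], "angular": [0, 0.5, 0], "gripper": 0.5},
    {"translation": [-0.8, 0, 0.3], "angular": [0, 0.5, 0], "gripper": 1},
    {"translation": [-0.5, 0, 0.4], "angular": [0, 0.46, 0], "gripper": 1}
  ]
}}

```text
t: 7.68
tool_pos: [0.5822, -0.2986, 0.2913]
tool_rot: [3.107, -0.454, 0.004]
contact_force: [0.1, -0.4, -0.3]
opening: 0.0544
grip_force: 0.0
```

Run:
```python
from arc import *
import cv2,pickle
o=ctrl.get_obs();p,R=now();print(np.round(o["q"],3),L(p),tilt(R),o["t"],o["contact_force"])
d={n:ctrl.get_image(n) for n in("side","wrist","top")};pickle.dump(d,open("d1.pkl","wb"))
s=d["side"]["color"][20:280,170:480,::-1];w=d["wrist"]["color"][:,:,::-1]
s=cv2.convertScaleAbs(cv2.resize(s,(400,335)),alpha=1.3);w=cv2.convertScaleAbs(cv2.resize(w,(400,300)),alpha=1.3)
t=d["top"]["color"][135:285,245:445,::-1];t=cv2.convertScaleAbs(cv2.resize(t,(400,300),interpolation=2),alpha=1.3)
c=np.zeros((600,800,3),np.uint8);c[:335,:400]=s;c[:300,400:]=w;c[300:,400:]=t;cv2.imwrite("pics/m4.png",c)
```

```text
[-5.870e-01  9.100e-02  1.473e+00 -1.000e-03  1.574e+00  1.274e+00] [-1.30525815e-02 -2.19228038e-04  2.91337530e-01] 0.15477856503305046 7.675 [ 0.06633102 -0.44594951 -0.26096881]
```

View pics/m4.png

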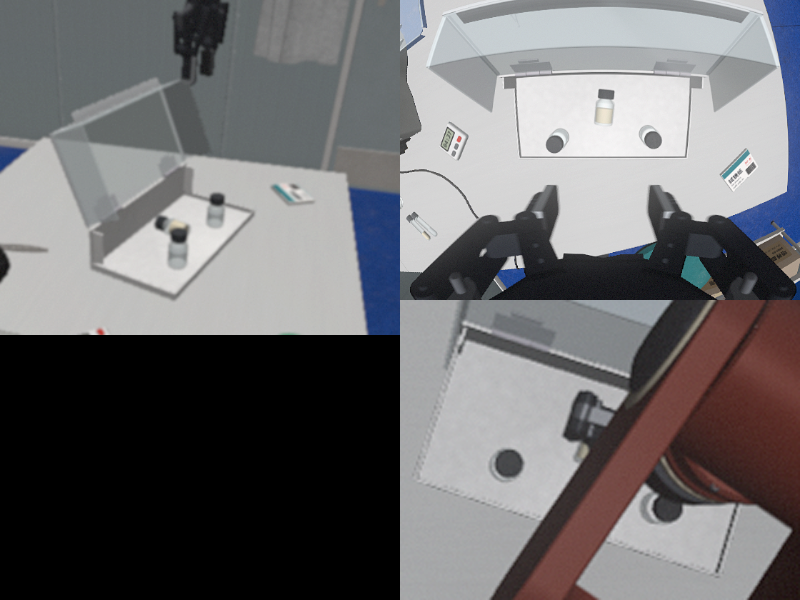

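```bash
cat > kin.py <<'E'
from arc import *
from scipy.optimize import least_squares
Q=np.array([[-1.255,.053,1.614,0,1.476,-.119],[-.924,-.601,2.51,.726,.686,.491],[-.804,-.19,2.346,.939,.443,.299],[-.79,-.359,2.3,.66,.586,.627],[-.556,.285,1.333,-.011,1.559,1.306],[-.521,.557,.997,-.061,1.84,1.331],[-.587,.091,1.473,-.001,1.574,1.274]])
Pt=[(-.2424,-.3479,.2303),(-.16995,-.0004,.10065),(-.09666,-.0004,.0413),(-.0863,.0004,.12955),(.05196,.0004,.2432),(.1035,0,.24425),(-.01305,-.0002,.29134)]
OR=[Ro.from_rotvec([-3.0656,-.6772,0])]+[ori(t) for t in(45.3,44.7,44.9,-2.14,-14.9,.15)]
E_=lambda a,v:Ro.from_euler(a,v)
def fk(k,q):
    h,dx,dy,L1,a,L2,w,d=k[:8]
    A=E_("z",q[0]+k[8])*E_("y",q[1]);B=A*E_("y",q[2]);C=B*E_("z",k[9]*q[3]);D=C*E_("y",q[4])
    p=np.array([0,0,h])+E_("z",q[0]+k[8]).apply([dx,dy,0])+A.apply([0,0,L1])+B.apply([a,0,L2])+C.apply([w,0,0])+D.apply([0,0,d])
    return p,D*E_("z",k[10]*q[5]+k[11])
def fit():
    best=None
    for s4 in(1,-1):
        for s6 in(1,-1):
          for off in(0,1.57,3.14,-1.57):
            full=lambda v:np.r_[v[:9],s4,s6,v[9]]
            def f(v):
                o=[]
                for q,p,R in zip(Q,Pt,OR):
                    pp,RR=fk(full(v),q);o+=[(pp-W(p))*100,(RR.inv()*R).as_rotvec()*20]
                o=np.concatenate(o+[1e-3*v]);return o
            r=least_squares(f,[.4,0,0,.45,.05,.5,.05,.25,0,off])
            if best is None or r.cost<best[0]:best=(r.cost,full(r.x),r.fun)
    return best
lo=np.array([-3.01,-1.01,.06,-1.02,.09,-3.14])+.03;hi=np.array([3.01,2.22,2.58,4.17,2.62,3.14])-.03
def ik(k,p,R,q0):
    f=lambda q:np.r_[(fk(k,q)[0]-p)*20,(fk(k,q)[1].inv()*R).as_rotvec()*3]
    r=least_squares(f,np.clip(q0,lo+1e-3,hi-1e-3),bounds=(lo,hi));return r.x,r.cost
E
python3 - <<'E'
from kin import *
import pickle
c,k,r=fit();print(c,np.round(k,3),np.abs(r).max());np.save("k.npy",k)
d=pickle.load(open("d1.pkl","rb"))["wrist"]
def ray(u,v):
    x,y=u-d["cx"],v-d["cy"];rr=np.hypot(x,y);t=rr/d["fx"];return d["R"].T@np.array([np.sin(t)*x/rr,np.sin(t)*y/rr,np.cos(t)])
cp=-d["R"].T@d["t"];print("cam",L(cp))
for n,(u,v),z in(("capend",(605,89),.0225),("base",(604,125),.0245),("neck",(605,98),.024),("a top",(557,143),.074),("b top",(653,141),.07)):
    g=ray((u-400)*1.4,v*1.4);print(n,np.round(L(cp+g*(z-cp[2])/g[2]),4))
q0=ctrl.get_obs()["q"]
s=.040;off=ctrl.grip_point_offset
for psi in(0,-20,-40,20,40):
    q=q0.copy()
    for tau in(0,30,45,55,65,75,85):
        R=ori(tau,psi);g=W((0,0,.012+s+.02))  # grip point
        p=g+R.as_matrix()[:,2]*off
        q,cost=ik(k,p,R,q);print(psi,tau,np.round(q,2),"%.1e"%cost)
E
```

```text
0.004475182360638015 [ 2.400e-01 -0.000e+00  7.400e-02  4.260e-01  9.700e-02  6.100e-01
 -1.000e-03  2.810e-01  1.000e-03  1.000e+00  1.000e+00  1.571e+00] 0.04013436356270827
cam [0.05383499 0.0007173  0.42891776]
capend [ 0.047  -0.0026  0.0225]
base [-0.0164 -0.0008  0.0245]
neck [ 0.0313 -0.0026  0.024 ]
a top [-0.0363  0.0744  0.074 ]
b top [-0.034  -0.0798  0.07  ]
0 0 [-0.58  0.31  1.63 -0.    1.2   1.28] 7.2e-19
0 30 [-0.65  0.09  1.96  0.31  0.62  1.  ] 1.7e-26
0 45 [-0.69  0.04  2.1   0.84  0.38  0.48] 1.5e-29
0 55 [-0.72  0.05  2.16  1.54  0.34 -0.22] 2.1e-22
0 65 [-0.74  0.1   2.21  2.11  0.47 -0.79] 1.8e-25
0 75 [-0.75  0.19  2.22  2.4   0.69 -1.08] 3.3e-29
0 85 [-0.76  0.31  2.21  2.54  0.94 -1.23] 1.1e-29
-20 0 [-0.58  0.31  1.63 -0.    1.2   1.63] 8.1e-19
-20 30 [-0.57  0.08  1.96 -0.07  0.57  1.69] 2.4e-22
-20 45 [-0.56  0.04  2.1  -0.25  0.23  1.87] 1.2e-27
-20 55 [-0.54  0.04  2.14 -0.99  0.12  2.62] 2.0e-02
-20 65 [-0.54  0.03  2.14 -0.99  0.12  2.62] 2.4e-01
-20 75 [-0.54  0.01  2.14 -0.99  0.12  2.62] 7.0e-01
-20 85 [-0.54 -0.    2.14 -0.99  0.12  2.62] 1.4e+00

[... 395 characters left out ...]
0.    1.2   0.93] 6.1e-19
20 30 [-0.72  0.13  1.92  0.52  0.78  0.47] 8.8e-28
20 45 [-0.8   0.11  2.02  0.99  0.69  0.03] 8.1e-26
20 55 [-0.84  0.13  2.08  1.33  0.72 -0.31] 4.4e-29
20 65 [-0.88  0.19  2.11  1.62  0.82 -0.6 ] 5.0e-30
20 75 [-0.91  0.27  2.12  1.85  0.97 -0.82] 5.2e-30
20 85 [-0.92  0.38  2.1   2.01  1.15 -0.98] 6.4e-30
40 0 [-0.58  0.31  1.63 -0.    1.2   0.58] 3.5e-19
40 30 [-0.77  0.2   1.83  0.59  0.98  0.09] 2.5e-29
40 45 [-0.85  0.22  1.9   0.94  0.99 -0.22] 6.4e-30
40 55 [-0.9   0.25  1.93  1.16  1.05 -0.42] 8.2e-21
40 65 [-0.95  0.32  1.94  1.35  1.14 -0.59] 6.9e-21
40 75 [-0.97  0.4   1.94  1.51  1.26 -0.73] 3.5e-20
40 85 [-0.99  0.49  1.92  1.64  1.39 -0.84] 2.5e-20
```

Run:
```python
from kin import *
k=np.load("k.npy")
way=[((.0148,-.002,.12),ori(-4),6,.7),((.0148,-.002,.04),ori(-4),4,.7),((.0148,-.002,.011),ori(-4),3,.7)]
plan(way)
```

```text
[{"translation": [0.12, 0.01, 0.7], "angular": [-0.0, -0.08, -0.0], "gripper": 0.7}, {"translation": [0.14, 0.01, 0.7], "angular": [-0.0, -0.08, -0.0], "gripper": 0.7}, {"translation": [0.14, 0.01, 0.7], "angular": [-0.0, -0.07, -0.0], "gripper": 0.7}, {"translation": [0.14, 0.01, 0.69], "angular": [-0.0, -0.08, -0.0], "gripper": 0.7}, {"translation": [0.16, 0.01, 0.7], "angular": [-0.0, -0.08, -0.01], "gripper": 0.7}, {"translation": [0.16, 0.01, 0.69], "angular": [-0.0, -0.08, 0.0], "gripper": 0.7}, {"translation": [0.03, -0.0, 0.5], "angular": [-0.0, 0.0, 0.0], "gripper": 0.7}, {"translation": [0.04, -0.0, 0.5], "angular": [-0.0, 0.0, 0.0], "gripper": 0.7}]
[{"translation": [0.03, -0.0, 0.5], "angular": [-0.0, 0.0, 0.0], "gripper": 0.7}, {"translation": [0.04, -0.0, 0.5], "angular": [-0.0, 0.0, 0.0], "gripper": 0.7}, {"translation": [0.02, -0.0, 0.24], "angular": [-0.0, 0.0, 0.0], "gripper": 0.7}, {"translation": [0.01, -0.0, 0.24], "angular": [-0.0, 0.0, 0.0], "gripper": 0.7}, {"translation": [0.02, -0.0, 0.24], "angular": [-0.0, 0.0, 0.0], "gripper": 0.7}]
```

Call:
{"method": "drive_tool", "body": {
  "steps": [
    {"translation": [0.12, 0.01, 0.7], "angular": [0, -0.08, 0], "gripper": 0.7},
    {"translation": [0.14, 0.01, 0.7], "angular": [0, -0.08, 0], "gripper": 0.7},
    {"translation": [0.14, 0.01, 0.7], "angular": [0, -0.07, 0], "gripper": 0.7},
    {"translation": [0.14, 0.01, 0.69], "angular": [0, -0.08, 0], "gripper": 0.7},
    {"translation": [0.16, 0.01, 0.7], "angular": [0, -0.08, 0], "gripper": 0.7},
    {"translation": [0.16, 0.01, 0.69], "angular": [0, -0.08, 0], "gripper": 0.7},
    {"translation": [0.03, 0, 0.5], "angular": [0, 0, 0], "gripper": 0.7},
    {"translation": [0.04, 0, 0.5], "angular": [0, 0, 0], "gripper": 0.7}
  ]
}}

```text
t: 8.82
tool_pos: [0.6109, -0.3094, 0.0788]
tool_rot: [-3.097, 0.452, 0.107]
contact_force: [-0.1, -0.2, 0.1]
opening: 0.0598
grip_force: 0.0
```

Run:
```python
from plan import *
import cv2
o=ctrl.get_obs();p,R=now();print(L(p),tilt(R),o["t"],o["contact_force"],o["opening"])
plan([((.0148,-.002,.040),ori(-4),2,.7),((.0148,-.002,.011),ori(-4),3,.7)])
w=ctrl.get_image("wrist");s=ctrl.get_image("side")["color"][60:280,190:450,::-1]
c=np.hstack([cv2.resize(w["color"][:,:,::-1],(400,300)),cv2.resize(s,(400,300),interpolation=2)])
cv2.imwrite("pics/w5.png",cv2.convertScaleAbs(c,alpha=1.3))
```

```text
[ 0.01755954 -0.0023126   0.07881433] -3.9534831412640914 8.825 [-0.06949521 -0.22629554  0.08288332] 0.05983833745478372
[{"translation": [-0.0, -0.0, 0.49], "angular": [-0.0, -0.0, -0.0], "gripper": 0.7}, {"translation": [-0.0, -0.01, 0.48], "angular": [-0.0, -0.01, -0.0], "gripper": 0.7}, {"translation": [0.02, 0.0, 0.24], "angular": [-0.0, 0.0, -0.0], "gripper": 0.7}, {"translation": [0.01, 0.0, 0.24], "angular": [-0.0, 0.0, -0.0], "gripper": 0.7}, {"translation": [0.02, 0.0, 0.25], "angular": [-0.0, 0.0, -0.0], "gripper": 0.7}]
```

View pics/w5.png

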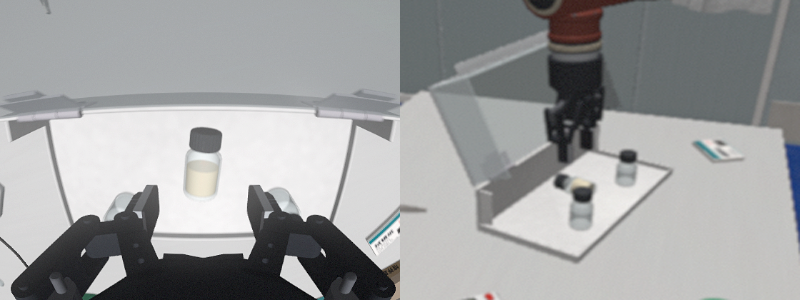

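Run:
```python
from plan import *
d=ctrl.get_image("wrist")
cp=-d["R"].T@d["t"]
for n,(u,v),z in(("capend mid",(206,129),.034),("base mid",(201,197),.03)):
    x,y=u*1.4-d["cx"],v*1.4-d["cy"];rr=np.hypot(x,y);t=rr/d["fx"];g=d["R"].T@np.array([np.sin(t)*x/rr,np.sin(t)*y/rr,np.cos(t)])
    for z in(.012,.0245,.037):print(n,z,np.round(L(cp+g*(z-cp[2])/g[2]),4))
```

```text
capend mid 0.012 [ 0.0436 -0.0043  0.012 ]
capend mid 0.0245 [ 0.0469 -0.0042  0.0245]
capend mid 0.037 [ 0.0501 -0.004   0.037 ]
base mid 0.012 [-0.0272  0.0004  0.012 ]
base mid 0.0245 [-0.0196  0.0003  0.0245]
base mid 0.037 [-0.0119  0.0002  0.037 ]
```

Call:
{"method": "drive_tool", "body": {
  "steps": [
    {"translation": [0, 0, 0.49], "angular": [0, 0, 0], "gripper": 0.7},
    {"translation": [0, -0.01, 0.48], "angular": [0, 0, 0], "gripper": 0.7},
    {"translation": [0.02, 0, 0.24], "angular": [0, 0, 0], "gripper": 0.7},
    {"translation": [0.01, 0, 0.24], "angular": [0, 0, 0], "gripper": 0.7},
    {"translation": [0.02, 0, 0.25], "angular": [0, 0, 0], "gripper": 0.7}
  ]
}}

```text
t: 9.6
tool_pos: [0.6088, -0.3085, 0.0122]
tool_rot: [-3.097, 0.452, 0.105]
contact_force: [-1.0, 0.8, 0.5]
opening: 0.06
grip_force: 0.0
```

Call:
{"method": "drive_tool", "body": {
  "steps": [
    {"translation": [0, 0, 0], "angular": [0, 0, 0], "gripper": 0.5},
    {"translation": [0, 0, 0], "angular": [0, 0, 0], "gripper": 0.4},
    {"translation": [0, 0, 0], "angular": [0, 0, 0], "gripper": 0.3},
    {"translation": [0, 0, 0], "angular": [0, 0, 0], "gripper": 0.2},
    {"translation": [0, 0, 0], "angular": [0, 0, 0], "gripper": 0.2},
    {"translation": [0, 0, 0], "angular": [0, 0, 0], "gripper": 0.2}
  ],
  "force": 30
}}

```text
t: 10.35
tool_pos: [0.6087, -0.3084, 0.0127]
tool_rot: [-3.097, 0.452, 0.106]
contact_force: [0.7, -0.6, -0.6]
opening: 0.0326
grip_force: 29.3
```

Run:
```python
from kin import *
import cv2,pickle
k=np.load("k.npy")
o=ctrl.get_obs();p,R=now();lp=L(p);print(lp,tilt(R),o["t"],o["contact_force"],o["opening"],o["grip_force"])
# bottle in tool frame (base point, axis), planar
b=R.inv().apply(W((-.0155,lp[1],.0245))-p);ax=R.inv().apply(RT@[1,0,0]);pickle.dump((b,ax),open("b.pkl","wb"));print(b,ax)
def final(tau,x,clear):
    Rf=ori(tau);A=RT.T@Rf.apply(ax);low=(RT.T@Rf.apply(b))[2]-.0165*np.hypot(A[0],A[1])
    return (x,-.001,.008+clear-low),Rf,np.degrees(np.arccos(A[2]))
f=final(77,.058,.03);g=final(77,.058,.003);print(f[0],g[0],g[2])
way=[((.015,-.002,.05),ori(-4),4,.2),((.02,-.001,.14),ori(5),6,.2),((.03,-.001,.14),ori(35),6,.2),((.04,-.001,.13),ori(65),16,.2),((.055,-.001,.11),ori(77),4,.2),(f[0],f[1],4,.2)]
pp,RR=plan(way)
q=o["q"];ps,Rs=p,R
for tp,tR,n,_ in way:
    sl=Slerp([0,1],Ro.concatenate([Rs,tR]));P0=ps
    for i in range(1,n+1):
        qn,c=ik(k,P0+(W(tp)-P0)*i/n,sl(i/n),q);rate=np.abs(qn-q)*8/np.array([2.57,2.57]+[3.14]*4);
        if c>1e-6 or rate.max()>.5:print(tp,i,np.round(qn,2),c,rate.max())
        q=qn
    ps,Rs=W(tp),tR
    print(np.round(q,2))
```

```text
[ 0.01508707 -0.00204624  0.0127046 ] -3.9052373926436 10.35 [ 0.73402493 -0.64949142 -0.57273494] 0.032575575745570295 29.306438863277435
[-3.13193896e-02  1.09400997e-05 -9.68483001e-03] [ 9.97678002e-01 -3.33047530e-04 -6.81064884e-02]
(0.058, -0.001, np.float64(0.06894618732868427)) (0.058, -0.001, np.float64(0.04194618732868427)) 9.094782244010394
[{"translation": [-0.02, -0.0, -0.23], "angular": [0.0, -0.0, -0.0], "gripper": 0.2}, {"translation": [-0.01, -0.0, -0.24], "angular": [0.0, -0.01, -0.0], "gripper": 0.2}, {"translation": [-0.02, -0.0, -0.23], "angular": [0.0, 0.0, -0.0], "gripper": 0.2}, {"translation": [-0.02, -0.0, -0.23], "angular": [0.0, -0.0, -0.0], "gripper": 0.2}, {"translation": [-0.0, -0.0, -0.38], "angular": [0.0, 0.19, -0.0], "gripper": 0.2}, {"translation": [0.0, -0.01, -0.37], "angular": [0.0, 0.18, -0.0], "gripper": 0.2}, {"translation": [0.02, -0.0, -0.38], "angular": [0.0, 0.19, -0.0], "gripper": 0.2}, {"translation": [0.02, -0.01, -0.37], "angular": [0.0, 0.19, -0.0], "gripper": 0.2}]
[{"translation": [0.03, -0.0, -0.38], "angular": [0.0, 0.19, -0.0],
[... 2090 characters left out ...]
09, 0.0, 0.13], "angular": [0.0, 0.38, -0.0], "gripper": 0.2}, {"translation": [-0.1, 0.0, 0.12], "angular": [0.0, 0.37, -0.0], "gripper": 0.2}, {"translation": [-0.24, 0.0, 0.08], "angular": [0.0, 0.0, -0.0], "gripper": 0.2}, {"translation": [-0.25, 0.0, 0.07], "angular": [0.0, 0.0, -0.0], "gripper": 0.2}, {"translation": [-0.24, 0.0, 0.08], "angular": [0.0, 0.0, -0.0], "gripper": 0.2}, {"translation": [-0.25, 0.0, 0.08], "angular": [0.0, 0.0, -0.0], "gripper": 0.2}]
[-0.57  0.39  1.54 -0.02  1.28  1.3 ]
[-0.58  0.21  1.6   0.03  1.25  1.27]
[-0.65 -0.02  1.93  0.33  0.68  1.01]
[-0.72 -0.01  2.16  1.84  0.4  -0.48]
[-0.72  0.16  2.16  2.39  0.64 -1.04]
[-0.72  0.27  2.13  2.47  0.71 -1.13]
```

Call:
{"method": "drive_tool", "body": {
  "steps": [
    {"translation": [-0.02, 0, -0.23], "angular": [0, 0, 0], "gripper": 0.2},
    {"translation": [-0.01, 0, -0.24], "angular": [0, 0, 0], "gripper": 0.2},
    {"translation": [-0.02, 0, -0.23], "angular": [0, 0, 0], "gripper": 0.2},
    {"translation": [-0.02, 0, -0.23], "angular": [0, 0, 0], "gripper": 0.2},
    {"translation": [0, 0, -0.38], "angular": [0, 0.19, 0], "gripper": 0.2},
    {"translation": [0, -0.01, -0.37], "angular": [0, 0.18, 0], "gripper": 0.2},
    {"translation": [0.02, 0, -0.38], "angular": [0, 0.19, 0], "gripper": 0.2},
    {"translation": [0.02, -0.01, -0.37], "angular": [0, 0.19, 0], "gripper": 0.2}
  ]
}}

```text
t: 11.35
tool_pos: [0.6119, -0.3085, 0.1111]
tool_rot: [3.102, -0.453, 0.06]
contact_force: [-1.4, -0.7, -0.4]
opening: 0.0325
grip_force: 29.4
```

Call:
{"method": "drive_tool", "body": {
  "steps": [
    {"translation": [0.03, 0, -0.38], "angular": [0, 0.19, 0], "gripper": 0.2},
    {"translation": [0.05, -0.01, -0.37], "angular": [0, 0.18, 0], "gripper": 0.2},
    {"translation": [0.04, 0, 0], "angular": [0, 0.63, 0], "gripper": 0.2},
    {"translation": [0.04, 0, 0.01], "angular": [0, 0.62, 0], "gripper": 0.2},
    {"translation": [0.04, 0, 0.01], "angular": [0, 0.63, 0], "gripper": 0.2},
    {"translation": [0.04, 0, 0.02], "angular": [0, 0.62, 0], "gripper": 0.2},
    {"translation": [0.04, 0, 0.02], "angular": [0, 0.63, 0], "gripper": 0.2},
    {"translation": [0.03, 0, 0.02], "angular": [0, 0.62, 0], "gripper": 0.2}
  ]
}}

```text
t: 12.35
tool_pos: [0.623, -0.3115, 0.1405]
tool_rot: [2.882, -0.421, 0.916]
contact_force: [0.2, 0.5, -0.8]
opening: 0.0324
grip_force: 29.4
```

Call:
{"method": "drive_tool", "body": {
  "steps": [
    {"translation": [0, 0, 0.02], "angular": [0, 0.23, 0], "gripper": 0.2},
    {"translation": [0.01, 0, 0.02], "angular": [0, 0.24, 0], "gripper": 0.2},
    {"translation": [0, 0, 0.03], "angular": [0, 0.23, 0], "gripper": 0.2},
    {"translation": [0, 0, 0.02], "angular": [0, 0.24, 0], "gripper": 0.2},
    {"translation": [0, 0, 0.02], "angular": [0, 0.23, 0], "gripper": 0.2},
    {"translation": [0, 0, 0.02], "angular": [0, 0.24, 0], "gripper": 0.2},
    {"translation": [0, 0, 0.02], "angular": [0, 0.23, 0], "gripper": 0.2},
    {"translation": [0, 0, 0.02], "angular": [0, 0.24, 0], "gripper": 0.2}
  ]
}}

```text
t: 13.35
tool_pos: [0.6276, -0.3128, 0.1354]
tool_rot: [2.71, -0.395, 1.269]
contact_force: [0.9, 0.8, -0.8]
opening: 0.0326
grip_force: 29.4
```

Call:
{"method": "drive_tool", "body": {
  "steps": [
    {"translation": [0, 0, 0.03], "angular": [0, 0.23, 0], "gripper": 0.2},
    {"translation": [0, 0, 0.02], "angular": [0, 0.24, 0], "gripper": 0.2},
    {"translation": [0, 0, 0.02], "angular": [0, 0.23, 0], "gripper": 0.2},
    {"translation": [-0.01, 0, 0.02], "angular": [0, 0.23, 0], "gripper": 0.2},
    {"translation": [0, 0, 0.02], "angular": [0, 0.24, 0], "gripper": 0.2},
    {"translation": [-0.01, 0, 0.02], "angular": [0, 0.23, 0], "gripper": 0.2},
    {"translation": [0, 0, 0.03], "angular": [0, 0.24, 0], "gripper": 0.2},
    {"translation": [-0.01, 0, 0.02], "angular": [0, 0.23, 0], "gripper": 0.2}
  ]
}}

```text
t: 14.35
tool_pos: [0.6328, -0.3145, 0.1304]
tool_rot: [2.497, -0.365, 1.595]
contact_force: [0.1, 0.6, 0.4]
opening: 0.0326
grip_force: 29.4
```

```bash
cat > fin.py <<'E'
from plan import *
import pickle
b,ax=pickle.load(open("b.pkl","rb"))
def final(tau,x,clear,y=-.001):
    Rf=ori(tau);A=RT.T@Rf.apply(ax);low=(RT.T@Rf.apply(b))[2]-.0165*np.hypot(A[0],A[1])
    return (x,y,.008+clear-low),Rf
E
python3 - <<'E'
from fin import *
o=ctrl.get_obs();p,R=now();print(np.round(o["q"],2),L(p),tilt(R),(ori(tilt(R)).inv()*R).as_rotvec(degrees=True),o["t"],o["opening"],o["grip_force"])
plan([((.055,-.001,.11),ori(77),4,.2),(*final(77,.058,.035),4,.2)])
E
```

```text
[-0.72 -0.01  2.16  1.84  0.4  -0.49] [ 0.03993852 -0.00103762  0.13040049] 65.14398669486594 [-6.32618800e-02 -9.74347809e-06 -1.76491787e-02] 14.35 0.03255133710470887 29.4242861866951
[{"translation": [-0.08, -0.0, 0.14], "angular": [0.0, 0.37, 0.0], "gripper": 0.2}, {"translation": [-0.08, -0.0, 0.13], "angular": [0.0, 0.37, 0.0], "gripper": 0.2}, {"translation": [-0.09, -0.0, 0.13], "angular": [0.01, 0.37, 0.0], "gripper": 0.2}, {"translation": [-0.1, -0.0, 0.13], "angular": [-0.0, 0.37, 0.0], "gripper": 0.2}, {"translation": [-0.21, -0.0, 0.07], "angular": [-0.0, 0.0, 0.0], "gripper": 0.2}, {"translation": [-0.22, -0.0, 0.07], "angular": [-0.0, 0.0, 0.0], "gripper": 0.2}, {"translation": [-0.21, -0.0, 0.07], "angular": [-0.0, 0.0, 0.0], "gripper": 0.2}, {"translation": [-0.22, -0.0, 0.07], "angular": [-0.0, 0.0, 0.0], "gripper": 0.2}]
```

Call:
{"method": "drive_tool", "body": {
  "steps": [
    {"translation": [-0.08, 0, 0.14], "angular": [0, 0.37, 0], "gripper": 0.2},
    {"translation": [-0.08, 0, 0.13], "angular": [0, 0.37, 0], "gripper": 0.2},
    {"translation": [-0.09, 0, 0.13], "angular": [0, 0.37, 0], "gripper": 0.2},
    {"translation": [-0.1, 0, 0.13], "angular": [0, 0.37, 0], "gripper": 0.2},
    {"translation": [-0.21, 0, 0.07], "angular": [0, 0, 0], "gripper": 0.2},
    {"translation": [-0.22, 0, 0.07], "angular": [0, 0, 0], "gripper": 0.2},
    {"translation": [-0.21, 0, 0.07], "angular": [0, 0, 0], "gripper": 0.2},
    {"translation": [-0.22, 0, 0.07], "angular": [0, 0, 0], "gripper": 0.2}
  ]
}}

```text
t: 15.35
tool_pos: [0.6503, -0.3196, 0.0731]
tool_rot: [2.304, -0.336, 1.83]
contact_force: [-0.1, -0.5, -0.1]
opening: 0.0325
grip_force: 29.4
```

Run:
```python
from fin import *
import cv2
o=ctrl.get_obs();p,R=now();print(np.round(o["q"],2),L(p),tilt(R),o["t"],o["opening"],o["contact_force"],o["wrist_torque"])
print(final(77,.058,0)[0], "expected base",L(p+R.apply(b)),"axis",RT.T@R.apply(ax))
# check the bottle in the side view via depth: points in the tray frame near the bottle
for n in("side","top"):
    d=ctrl.get_image(n);v,u=np.mgrid[0:420,0:560];z=d["depth"];X=np.stack([(u-d["cx"])/d["fx"]*z,(v-d["cy"])/d["fy"]*z,z],-1)[z>0]
    X=(X-d["t"])@d["R"];X=(X-OT)@RT
    m=(abs(X[:,1])<.035)&(X[:,0]>-.01)&(X[:,0]<.073)&(X[:,2]>.02)&(X[:,2]<.15);Y=X[m]
    for a in np.arange(.02,.13,.01):
        k=(Y[:,2]>=a)&(Y[:,2]<a+.01)
        if k.sum()>3:print(n,round(a,3),k.sum(),np.round(Y[k].min(0),3),np.round(Y[k].max(0),3))
plan([(*final(77,.058,.003),6,.2)])
```

```text
[-0.72  0.26  2.14  2.46  0.7  -1.12] [ 0.05824087 -0.00089227  0.07309548] 76.90622114272301 15.35 0.03250435117040561 [-0.14052493 -0.52485334 -0.08625012] [0.14500023 0.50545108 0.0241846 ]
(0.058, -0.001, np.float64(0.03894618732868427)) expected base [ 0.04171257 -0.00090937  0.04478444] axis [1.59683931e-01 6.54594626e-04 9.87167976e-01]
side 0.04 6 [0.03  0.01  0.047] [0.054 0.018 0.05 ]
side 0.05 42 [0.03  0.011 0.05 ] [0.055 0.021 0.06 ]
side 0.06 15 [0.029 0.016 0.061] [0.056 0.031 0.07 ]
side 0.07 56 [ 0.007 -0.02   0.071] [0.058 0.032 0.08 ]
side 0.08 165 [-0.009 -0.024  0.08 ] [0.061 0.032 0.09 ]
side 0.09 135 [-0.01  -0.032  0.09 ] [0.06  0.032 0.1  ]
side 0.1 102 [-0.01  -0.023  0.1  ] [0.063 0.028 0.108]
top 0.05 17 [ 0.025 -0.013  0.051] [0.034 0.01  0.059]
top 0.06 23 [ 0.012 -0.02   0.061] [0.054 0.022 0.07 ]
top 0.07 82 [-0.009 -0.033  0.07 ] [0.058 0.029 0.08 ]
top 0.08 326 [-0.009 -0.035  0.08 ] [0.059 0.035 0.09 ]
top 0.09 209 [-0.01  -0.033  0.09 ] [0.053 0.035 0.1  ]
top 0.1 236 [-0.01  -0.026  0.1  ] [0.064 0.026 0.109]
[{"translation": [-0.12, 0.0, 0.03], "angular": [0.0, 0.0, -0.0], "gripper": 0.2}, {"translation": [-0.12, 0.0, 0.03], "angular": [0.0, 0.01, -0.0], "gripper": 0.2}, {"translation": [-0.12, 0.01, 0.03], "angular": [0.0, 0.0, -0.0], "gripper": 0.2}, {"translation": [-0.12, -0.0, 0.03], "angular": [0.0, 0.01, -0.0], "gripper": 0.2}, {"translation": [-0.12, -0.0, 0.03], "angular": [0.0, 0.0, -0.0], "gripper": 0.2}, {"translation": [-0.12, 0.0, 0.03], "angular": [0.0, 0.01, -0.01], "gripper": 0.2}]
```

Call:
{"method": "drive_tool", "body": {
  "steps": [
    {"translation": [-0.12, 0, 0.03], "angular": [0, 0, 0], "gripper": 0.2},
    {"translation": [-0.12, 0, 0.03], "angular": [0, 0.01, 0], "gripper": 0.2},
    {"translation": [-0.12, 0, 0.03], "angular": [0, 0, 0], "gripper": 0.2},
    {"translation": [-0.12, 0, 0.03], "angular": [0, 0.01, 0], "gripper": 0.2},
    {"translation": [-0.12, 0, 0.03], "angular": [0, 0, 0], "gripper": 0.2},
    {"translation": [-0.12, 0, 0.03], "angular": [0, 0.01, 0], "gripper": 0.2}
  ]
}}

```text
t: 16.2
tool_pos: [0.6506, -0.3196, 0.0432]
tool_rot: [2.301, -0.336, 1.834]
contact_force: [0.1, 0.4, -0.3]
opening: 0.0321
grip_force: 29.4
```

Call:
{"method": "drive_tool", "body": {
  "steps": [
    {"translation": [-0.02, 0, 0], "angular": [0, 0, 0], "gripper": 0.2},
    {"translation": [-0.02, 0, 0], "angular": [0, 0, 0], "gripper": 0.2},
    {"translation": [0, 0, 0], "angular": [0, 0, 0], "gripper": 0.2}
  ]
}}

```text
t: 16.58
tool_pos: [0.6503, -0.3196, 0.0421]
tool_rot: [2.3, -0.336, 1.834]
contact_force: [0.2, 1.1, -0.2]
opening: 0.0326
grip_force: 29.4
```

Call:
{"method": "drive_tool", "body": {
  "steps": [
    {"translation": [-0.03, 0, 0], "angular": [0, 0, 0], "gripper": 0.2},
    {"translation": [0, 0, 0], "angular": [0, 0, 0], "gripper": 0.2}
  ]
}}

```text
t: 16.82
tool_pos: [0.6502, -0.3196, 0.0412]
tool_rot: [2.3, -0.336, 1.835]
contact_force: [0.2, 0.4, 1.0]
opening: 0.0327
grip_force: 29.4
```

Call:
{"method": "drive_tool", "body": {
  "steps": [
    {"translation": [-0.03, 0, 0], "angular": [0, 0, 0], "gripper": 0.2},
    {"translation": [0, 0, 0], "angular": [0, 0, 0], "gripper": 0.2}
  ]
}}

```text
t: 17.08
tool_pos: [0.6504, -0.3199, 0.041]
tool_rot: [2.298, -0.336, 1.837]
contact_force: [0.1, -0.2, 4.5]
opening: 0.033
grip_force: 29.4
```

Call:
{"method": "drive_tool", "body": {
  "steps": [
    {"translation": [-0.03, 0, 0], "angular": [0, 0, 0], "gripper": 0.2},
    {"translation": [0, 0, 0], "angular": [0, 0, 0], "gripper": 0.2}
  ]
}}

```text
t: 17.32
tool_pos: [0.6506, -0.3203, 0.041]
tool_rot: [2.295, -0.336, 1.84]
contact_force: [-1.7, 0.3, 7.7]
opening: 0.0326
grip_force: 29.4
```

Run:
```python
from fin import *
o=ctrl.get_obs();p,R=now();print(L(p),tilt(R),o["contact_force"],o["wrist_torque"],RT.T@o["contact_force"],RT.T@o["wrist_torque"])
d=ctrl.get_image("side");v,u=np.mgrid[0:420,0:560];z=d["depth"];X=np.stack([(u-d["cx"])/d["fx"]*z,(v-d["cy"])/d["fy"]*z,z],-1)[z>0]
X=(X-d["t"])@d["R"];X=(X-OT)@RT
m=(abs(X[:,1])<.035)&(X[:,0]>.02)&(X[:,0]<.073)&(X[:,2]>.0)&(X[:,2]<.1);Y=X[m]
for a in np.arange(.0,.09,.01):
    k=(Y[:,2]>=a)&(Y[:,2]<a+.01)
    if k.sum()>3:print(round(a,3),k.sum(),np.round(Y[k].min(0),3),np.round(Y[k].max(0),3))
print(np.round(np.sort(X[(abs(X[:,0])<.02)&(X[:,1]>.03)&(X[:,1]<.05)&(X[:,2]<.03)][:,2])[::20],4))
```

```text
[ 0.05870018 -0.00149949  0.0410066 ] 77.42636048914117 [-1.69941574  0.29090966  7.67901548] [ 0.52084814 -0.23404558  0.03081099] [-1.71173452 -0.2064152   7.67901548] [ 0.56599127 -0.07559104  0.03081099]
0.0 174 [ 0.02  -0.012  0.004] [0.073 0.035 0.009]
0.01 18 [0.031 0.009 0.013] [0.054 0.019 0.02 ]
0.02 30 [0.031 0.01  0.02 ] [0.053 0.02  0.029]
0.03 15 [ 0.03  -0.019  0.031] [0.058 0.031 0.04 ]
0.04 72 [ 0.022 -0.021  0.04 ] [0.059 0.032 0.05 ]
0.05 140 [ 0.02  -0.023  0.05 ] [0.061 0.031 0.06 ]
0.06 52 [ 0.021 -0.023  0.06 ] [0.072 0.026 0.07 ]
0.07 55 [ 0.037 -0.014  0.07 ] [0.064 0.011 0.077]
[0.0044 0.0069]
```

Call:
{"method": "drive_tool", "body": {
  "steps": [
    {"translation": [0.03, 0, 0], "angular": [0, 0, 0], "gripper": 0.2},
    {"translation": [0.02, 0, 0], "angular": [0, 0, 0], "gripper": 0.2},
    {"translation": [0, 0, 0], "angular": [0, 0, 0], "gripper": 0.2}
  ]
}}

```text
t: 17.75
tool_pos: [0.6502, -0.3196, 0.0409]
tool_rot: [2.3, -0.336, 1.835]
contact_force: [-0.4, -0.4, 4.2]
opening: 0.0326
grip_force: 29.4
```

Call:
{"method": "drive_tool", "body": {
  "steps": [
    {"translation": [0, 0, 0], "angular": [0, 0, 0], "gripper": 0.4},
    {"translation": [0, 0, 0], "angular": [0, 0, 0], "gripper": 0.43},
    {"translation": [0, 0, 0], "angular": [0, 0, 0], "gripper": 0.47},
    {"translation": [0, 0, 0], "angular": [0, 0, 0], "gripper": 0.55},
    {"translation": [0, 0, 0], "angular": [0, 0, 0], "gripper": 0.62},
    {"translation": [0, 0, 0], "angular": [0, 0, 0], "gripper": 0.62},
    {"translation": [0, 0, 0], "angular": [0, 0, 0], "gripper": 0.62}
  ]
}}

```text
t: 18.62
tool_pos: [0.6493, -0.3186, 0.039]
tool_rot: [2.304, -0.336, 1.832]
contact_force: [0.6, -0.3, -0.3]
opening: 0.053
grip_force: 0.0
```

Run:
```python
from fin import *
import cv2
o=ctrl.get_obs();p,R=now();print(L(p),tilt(R),o["contact_force"],o["opening"],o["t"])
s=ctrl.get_image("side")["color"][100:260,200:420,::-1];w=ctrl.get_image("wrist")["color"][:,:,::-1]
c=np.vstack([cv2.resize(s,(440,320),interpolation=2),cv2.resize(w,(440,280))])
cv2.imwrite("pics/f6.png",cv2.convertScaleAbs(c,alpha=1.3))
```

```text
[ 0.05691563 -0.00018516  0.03896427] 76.97590209601883 [ 0.5653266  -0.26678984 -0.30401415] 0.05303903556413871 18.625
```

View pics/f6.png

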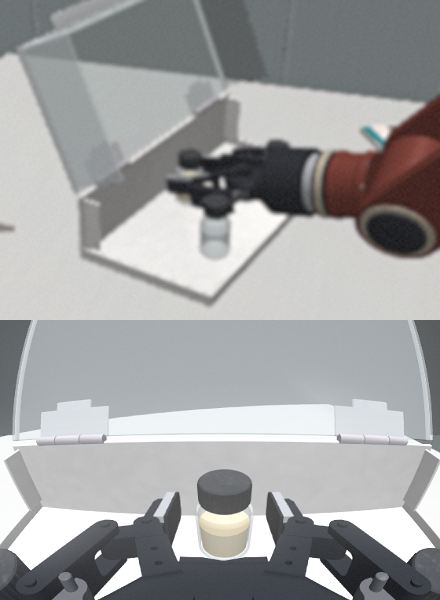

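Run:
```python
from kin import *
k=np.load("k.npy");o=ctrl.get_obs();q=o["q"];p,R=now();lp=L(p);t=77
way=[((lp[0]-.05,lp[1],lp[2]+.0115),ori(t),8,.62),((lp[0]-.07,lp[1],.10),ori(t-5),6,.62),((-.02,0,.24),ori(60),10,.62)]
plan(way);ps,Rs=p,R
for tp,tR,n,_ in way:
    sl=Slerp([0,1],Ro.concatenate([Rs,tR]));P0=ps
    for i in range(1,n+1):
        qn,c=ik(k,P0+(W(tp)-P0)*i/n,sl(i/n),q);rate=np.abs(qn-q)*8/np.array([2.57,2.57]+[3.14]*4)
        if c>1e-6 or rate.max()>.5:print(i,np.round(qn,2),c,rate.max())
        q=qn
    ps,Rs=W(tp),tR;print(np.round(q,2))
```

```text
[{"translation": [-0.0, -0.0, -0.16], "angular": [-0.0, -0.0, -0.0], "gripper": 0.62}, {"translation": [-0.0, -0.0, -0.16], "angular": [-0.0, -0.0, -0.0], "gripper": 0.62}, {"translation": [-0.0, -0.0, -0.16], "angular": [-0.0, -0.0, -0.0], "gripper": 0.62}, {"translation": [-0.0, -0.0, -0.16], "angular": [-0.0, -0.0, -0.0], "gripper": 0.62}, {"translation": [-0.0, -0.0, -0.16], "angular": [-0.0, -0.0, -0.0], "gripper": 0.62}, {"translation": [-0.0, -0.0, -0.16], "angular": [-0.0, -0.0, -0.0], "gripper": 0.62}, {"translation": [-0.0, -0.0, -0.16], "angular": [-0.0, -0.0, -0.0], "gripper": 0.62}, {"translation": [-0.0, -0.0, -0.16], "angular": [-0.0, -0.0, -0.0], "gripper": 0.62}]
[{"translation": [0.18, -0.0, -0.13], "angular": [-0.0, -0.1, -0.0], "gripper": 0.62}, {"translation": [0.18, -0.0, -0.13], "angular": [-0.0, -0.11, -0.0], "gripper": 0.62}, {"translation": [0.18, -0.0, -0.13], "angular": [-0.0, -0.1, -0.0], "gripper": 0.62}, {"translation": [0.17, -0.0, -0.14], "angular": [-0.0, -0.11, -0.0], "gripper": 0.62}, {"translation": [0.17, -0.0, -0.13], "angular": [-0.0, -0.1, -0.
[... 389 characters left out ...]
.32, -0.0, -0.14], "angular": [-0.0, -0.15, -0.0], "gripper": 0.62}, {"translation": [0.32, -0.01, -0.16], "angular": [-0.0, -0.15, -0.0], "gripper": 0.62}, {"translation": [0.31, 0.0, -0.16], "angular": [-0.0, -0.15, -0.0], "gripper": 0.62}, {"translation": [0.31, 0.0, -0.16], "angular": [-0.0, -0.15, -0.0], "gripper": 0.62}, {"translation": [0.31, 0.0, -0.17], "angular": [-0.0, -0.15, -0.0], "gripper": 0.62}, {"translation": [0.3, -0.0, -0.18], "angular": [-0.0, -0.15, -0.0], "gripper": 0.62}, {"translation": [0.3, -0.0, -0.19], "angular": [-0.0, -0.15, -0.0], "gripper": 0.62}]
[-0.77  0.24  2.23  2.45  0.78 -1.15]
[-0.79 -0.    2.3   2.2   0.59 -0.88]
[-0.76 -0.38  2.22  0.96  0.5   0.42]
```

Call:
{"method": "drive_tool", "body": {
  "steps": [
    {"translation": [0, 0, -0.16], "angular": [0, 0, 0], "gripper": 0.62},
    {"translation": [0, 0, -0.16], "angular": [0, 0, 0], "gripper": 0.62},
    {"translation": [0, 0, -0.16], "angular": [0, 0, 0], "gripper": 0.62},
    {"translation": [0, 0, -0.16], "angular": [0, 0, 0], "gripper": 0.62},
    {"translation": [0, 0, -0.16], "angular": [0, 0, 0], "gripper": 0.62},
    {"translation": [0, 0, -0.16], "angular": [0, 0, 0], "gripper": 0.62},
    {"translation": [0, 0, -0.16], "angular": [0, 0, 0], "gripper": 0.62},
    {"translation": [0, 0, -0.16], "angular": [0, 0, 0], "gripper": 0.62}
  ]
}}

```text
t: 19.73
tool_pos: [0.6017, -0.305, 0.0519]
tool_rot: [2.301, -0.336, 1.834]
contact_force: [-0.7, -0.2, -0.2]
opening: 0.0528
grip_force: 0.0
```

Call:
{"method": "drive_tool", "body": {
  "steps": [
    {"translation": [0.18, 0, -0.13], "angular": [0, -0.1, 0], "gripper": 0.62},
    {"translation": [0.18, 0, -0.13], "angular": [0, -0.11, 0], "gripper": 0.62},
    {"translation": [0.18, 0, -0.13], "angular": [0, -0.1, 0], "gripper": 0.62},
    {"translation": [0.17, 0, -0.14], "angular": [0, -0.11, 0], "gripper": 0.62},
    {"translation": [0.17, 0, -0.13], "angular": [0, -0.1, 0], "gripper": 0.62},
    {"translation": [0.17, 0, -0.14], "angular": [0, -0.11, 0], "gripper": 0.62},
    {"translation": [0.3, 0, -0.13], "angular": [0, 0, 0], "gripper": 0.62},
    {"translation": [0.3, 0, -0.13], "angular": [0, 0, 0], "gripper": 0.62}
  ]
}}

```text
t: 20.72
tool_pos: [0.58, -0.2985, 0.1269]
tool_rot: [2.386, -0.348, 1.736]
contact_force: [-0.1, 0.0, -0.6]
opening: 0.053
grip_force: 0.0
```

Run:
```python
from fin import *
import cv2
o=ctrl.get_obs();p,R=now();print(L(p),tilt(R),o["contact_force"],o["opening"],o["t"])
for n in("side","top"):
    d=ctrl.get_image(n);v,u=np.mgrid[0:420,0:560];z=d["depth"];X=np.stack([(u-d["cx"])/d["fx"]*z,(v-d["cy"])/d["fy"]*z,z],-1)[z>0]
    X=(X-d["t"])@d["R"];X=(X-OT)@RT
    for nm,(bx,by) in(("f",(.042,-.001)),("a",(-.037,.078)),("b",(-.0335,-.079))):
        Y=X[(np.hypot(X[:,0]-bx,X[:,1]-by)<.028)&(X[:,2]>.015)&(X[:,2]<.085)]
        if len(Y):print(n,nm,len(Y),"z",np.round(np.percentile(Y[:,2],[2,98]),3),"hi centre",np.round(np.median(Y[Y[:,2]>.055],0),4),"mid",np.round(np.median(Y[(Y[:,2]>.015)&(Y[:,2]<.04)],0),4))
    P=X[(X[:,2]>.15)&(X[:,0]>.07)&(X[:,0]<.18)&(abs(X[:,1])<.165)];print(n,"cover",len(P),np.round(np.percentile(P,[5,50,95],axis=0),3).tolist() if len(P) else "")
```

```text
[-0.01516425 -0.00071971  0.12689688] 72.06691715629219 [-0.09010899  0.0305456  -0.61311528] 0.05302738969496859 20.725
side f 323 z [0.016 0.069] hi centre [0.0375 0.0073 0.0664] mid [0.0335 0.0133 0.0267]
side a 412 z [0.016 0.074] hi centre [-0.0432  0.091   0.0703] mid [-0.0472  0.0964  0.0279]
side b 255 z [0.017 0.065] hi centre [-0.0389 -0.0689  0.0606] mid [-0.0397 -0.067   0.0282]
side cover 3813 [[0.084, -0.161, 0.155], [0.123, -0.029, 0.199], [0.137, 0.124, 0.248]]
top f 264 z [0.019 0.072] hi centre [ 0.0394 -0.0007  0.0691] mid [0.0283 0.0095 0.0304]
top a 228 z [0.029 0.076] hi centre [-0.041   0.0816  0.073 ] mid [-0.0545  0.0901  0.0305]
top b 267 z [0.024 0.072] hi centre [-0.0345 -0.0813  0.0691] mid [-0.042  -0.0697  0.0308]
top cover 7718 [[0.085, -0.161, 0.18], [0.111, -0.005, 0.241], [0.143, 0.151, 0.251]]
```

```bash
python3 -c "
from station import ctrl
print(ctrl.finish_job())"
```

```text
the job is handed in; nothing more can be done
None
```

The job is handed in, with no verdict returned. On my last depth check, about 21 s in, the cover rested open at its stops, the fallen bottle stood upright on the tray floor, and the other two bottles stood where they were. The arm stayed clear of the timer, whose position I did not re-measure.

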